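# Press in the glazing clips of a cupboard door crosswise

### The arm

A 6-joint arm with a two-finger parallel gripper is mounted at the origin on the work surface. World frame = base frame: x ahead of the robot, y to its left, z up, the work surface at z = 0. Lengths are in m, angles in rad, forces in N, time in s.
With the tool pointing down it reaches from about 0.225 to 0.875 m from the base axis. Payload 3.4 kg.
Tool frame: the origin (TCP) lies where the fingers leave the gripper's body, on its centre line; the fingertips stand 73 mm ahead of it and the grasp point (between the pads) lies 54 mm ahead of it (manip.pinch_z is the distance from the TCP to the grasp point, in m); z points along the fingers, y is the line along which they close (so a half turn about z gives the same grasp; the last joint's range is limited). The gripper opens to 85 mm and grips with 20 to 120 N. Pads are 22 mm wide; open, the fingers measure 114 mm over their backs; the gripper's body (76 mm by 85 mm) begins 54 mm behind the grasp point. The pads swing forward as they close: fully open they stand 13 mm farther back than shut.
Start: joints at [-1.455, 0.276, 1.505, -0, 1.361, -0.121], TCP at [0.135, -0.559, 0.304] pointing down, gripper open.
Joint ranges: [-2.89, 2.89], [-0.75, 2.08], [0.22, 2.7], [-1.18, 4.32], [0.11, 2.71], [-2.7, 2.7]. Speed limits (rad/s): [2.57, 2.57, 3.14, 3.14, 3.14, 3.14].

### API

Orientations are given as a unit quaternion [w, x, y, z].
In Python, from rig import readout, imaging, manip gives the robot as it stands. The module is installed in compiled form; this text tells all that it offers.
- The arm moves only by the tool servo_tool, never from a script. Its argument "moves" is a list of rows, each an object with "dp": the shift along the tool's x, y, z in units of 0.2 m (1.0 is 0.2 m), a list of three; "delta_rot": the turn, a rotation vector about the tool's x, y, z in units of 0.1 rad (1.0 is 0.1 rad), a list of three; "fingers": the opening, from 0 (shut) to 1 (fully open). In form: [{"dp": [dx, dy, dz], "delta_rot": [wx, wy, wz], "fingers": fingers}, ...]. A call has 1 to 5 rows; each row shifts and turns the commanded pose from where the row before left it, along the tool's axes as they then stand; what a row does not reach is not made up. A row lasts 1/10 s, in which the tool goes at most 50 mm and 8.59 degrees, less where a joint would pass 70% of its speed; a pose out of reach is approached as far as the arm can. A call with a number of a shift or a turn outside -1 to 1 is refused whole. A call with a gripper value outside its range is refused whole. The fingers move at their own pace and stop on an object; "force" is the grip in N (left out, the last holds). Time passes only in rows, so rows that do not move let the fingers close. It gives the time, the measured TCP pose, the force, the opening and the grip force at its end, in the units of the state.
- readout.get_state(): the state, without advancing time (a new reading comes with each control period).
- imaging.get_image(name): name is "scene" or "top" or "wrist"; returns (picture, depth): 400x640x3 uint8, red, green, blue; 400x640 float32, m along the optical axis (not along the pixel's ray), 0 where there is no reading.
- imaging.calibration(name): a dict with "intrinsics" (3x3 intrinsics, pixels), "dist" ([k1, k2, p1, p2, k3] as OpenCV has them; the pictures are not rectified), "R" (3x3) and "t" (3): a world point X has camera coordinates R X + t; the wrist camera has in their place "hand_eye" (4x4, takes a point from camera to tool coordinates, whose origin is the TCP and whose axes are the flange's). Camera axes: x right, y down, z forward; pixel columns grow to the right and rows downward; lengths in m; the calibration is good to about 2 mm. A picture is of the moment at which its call begins: read the wrist's pose just before it. calibration takes no time and is no camera call.
- manip.sign_off(): hands the job in; it is judged then, once.
The state is a dict: "clock": time; "qpos": joint angles; "qd": joint speeds; "effort": joint torques, N m; "position": TCP position; "ee_rot": TCP orientation; "contact_force": force on the tool from outside, world axes, zero at the start; "moment": the same for the moment, N m; "width": finger opening in m; "gripper_force": force on a finger pad.
Only numpy, scipy, OpenCV 4.12 (cv2) and the standard library are available. Lean on these libraries where they do the work, as an engineer would, in place of code of your own. Each camera call takes 0.05 s, during which the arm holds its last target. There are 200 camera calls.

### The job

Fix the glass in the little cupboard door on the bench by pressing its four grey glazing clips down until each is fully in, in this order: the one on the hinge side, then the one straight across on the latch side, then the one on the short rail nearest to the latch plate, and last the one on the other short rail. Press each lightly with a fingertip and finish it before going on to the next; grasp and lift nothing, keep off the glass, and leave the door and everything around and on it where it lies.

Things in the scene. Friction and masses are not known exactly. Their poses are not given: they have to be found in the camera images.
- door: Small pale-wood glazed door lying face down, loose, 1.1 kg, at any yaw. 240 (its x) by 190 (its y) by 20 mm thick, rails 38 mm wide round a glass pane. Origin: centre of its underside, z up. Two steel hinge leaves on the long rail at +y; one steel latch plate on the long rail at -y, 85 mm from its middle towards +x. These stand at most 7 mm above the rails.
- pane: The greenish glass pane inside the door frame, 164 x 114 mm, its top 12 mm above the bench (8 mm below the top of the rails). Same origin and axes as the door. The tin and the block stand on it. Not to be pushed on.
- clip_hinge_top (a point): Centre of the top of the hinge-side clip: middle of the long rail that carries the two hinges (door +y), at (0, +76) mm in the door's x, y. Grey round head 24 mm across, 6 mm thick, above a tongue pointing in over the glass. Its top, unpressed, is 44 mm above the bench fully out, 34 mm fully in.
- clip_hinge (a joint): How far the hinge-side clip is pushed in, in m: 0 is fully out, 0.010 fully in (seated on the rail). It starts 0 to 1.5 mm in, moves straight down against 4 N, stops at 10 mm and stays where it is left. The head sits on a rubber spring, 2.5 N per mm, that yields up to 8 mm and springs back: 6 to 15 N seat it.
- clip_latch_top (a point): Centre of the top of the latch-side clip: middle of the other long rail, which carries the single latch plate (door -y), at (0, -76) mm in the door's x, y. Grey round head 24 mm across, 6 mm thick, above a tongue pointing in over the glass. Its top, unpressed, is 44 mm above the bench fully out, 34 mm fully in.
- clip_latch (a joint): How far the latch-side clip is pushed in, in m: 0 is fully out, 0.010 fully in (seated on the rail). It starts 0 to 1.5 mm in, moves straight down against 4 N, stops at 10 mm and stays where it is left. The head sits on a rubber spring, 2.5 N per mm, that yields up to 8 mm and springs back: 6 to 15 N seat it.
- clip_near_top (a point): Centre of the top of the short-rail clip near the latch plate: middle of the short rail nearest to the latch plate (door +x), at (+101, 0) mm in the door's x, y. Grey round head 24 mm across, 6 mm thick, above a tongue pointing in over the glass. Its top, unpressed, is 44 mm above the bench fully out, 34 mm fully in.
- clip_near (a joint): How far the short-rail clip near the latch plate is pushed in, in m: 0 is fully out, 0.010 fully in (seated on the rail). It starts 0 to 1.5 mm in, moves straight down against 4 N, stops at 10 mm and stays where it is left. The head sits on a rubber spring, 2.5 N per mm, that yields up to 8 mm and springs back: 6 to 15 N seat it.
- clip_far_top (a point): Centre of the top of the short-rail clip away from the latch plate: middle of the other short rail, far from the latch plate (door -x), at (-101, 0) mm in the door's x, y. Grey round head 24 mm across, 6 mm thick, above a tongue pointing in over the glass. Its top, unpressed, is 44 mm above the bench fully out, 34 mm fully in.
- clip_far (a joint): How far the short-rail clip away from the latch plate is pushed in, in m: 0 is fully out, 0.010 fully in (seated on the rail). It starts 0 to 1.5 mm in, moves straight down against 4 N, stops at 10 mm and stays where it is left. The head sits on a rubber spring, 2.5 N per mm, that yields up to 8 mm and springs back: 6 to 15 N seat it.
- tin: Bystander: small closed steel tin, 42 mm across, 22 mm high, standing loose on the pane. Origin at the centre of its underside.
- block: Bystander: wooden offcut 45 x 20 x 16 mm lying loose on the pane. Origin at the centre of its underside.
- bowl: Bystander: open blue bowl of nails, 124 mm across, 40 mm high, left of the door (+y). Origin under its centre.
- jug: Bystander: white closed jug, 100 mm across with a handle at its +y, 218 mm high, left of the door (+y). Origin under its centre.
- screwdriver: Bystander: screwdriver lying on the bench right of the door (-y), handle to its -x, less than 45 mm high.
- jar: Bystander: glass jar with a steel lid, 60 mm across, 75 mm high, right of the door (-y). Origin under its centre.
- clamp: Bystander: steel bar clamp lying on the bench right of the door (-y), 230 mm long, 24 mm high.

How it is judged:
By the outcome, as a careful person would: the job done as asked, in the order asked, and still so for the second after the job is handed in, with the robot touching nothing.
It also fails if it takes over 43 s, if anything falls off the work surface, if the arm or the gripper's body presses on something with over 40 N, if the wrist force passes 120 N, or if a joint passes its speed limit or range.

## Working session

There is one attempt and no reset: what is moved stays moved. The work goes in short steps, Python scripts to look and compute and a tool call to move; the robot and the scene stay as the last step left them, time stands still between calls to the robot, and variables do not carry over. Pictures are saved under pics/ and viewed, at most 10 in all, crops included, and the job is handed in when it is done.

Besides the shell and the picture viewer there is one more tool, called after "Request:" by a JSON object that holds its "fn" and its "kwargs", one argument or row to a line. servo_tool: Moves the arm, as the interface text tells. Its arguments: {"type":"object","properties":{"moves":{"type":"array"},"force":{"type":"number"}},"required":["moves"]}

```bash
mkdir -p pics
python3 - <<'E'
from rig import readout, imaging, manip
import cv2,numpy as np
s=readout.get_state();print(s)
for n in("top","scene"):
    p,d=imaging.get_image(n);cv2.imwrite(f"pics/{n}0.png",p[:,:,::-1]);np.savez(f"{n}0.npz",p=p,d=d)
    print(n,imaging.calibration(n))
print(imaging.calibration("wrist"))
E
```

```text
{'clock': 0.0, 'qpos': array([-1.45500421e+00,  2.76567156e-01,  1.50614594e+00, -7.69074365e-06,
        1.36069054e+00, -1.20971011e-01]), 'qd': array([-3.39000640e-03, -1.03104490e-03,  1.22853192e-03, -9.55299931e-05,
       -1.56877115e-04,  4.00736565e-04]), 'effort': array([-2.44278956e-03, -4.16786885e+01, -2.45806915e+01, -3.09548432e-04,
        1.11504659e-02, -3.11996700e-05]), 'position': array([ 0.13483222, -0.55855231,  0.30305036]), 'ee_rot': array([-9.05497195e-04,  9.93000580e-01,  1.18106004e-01, -1.41534970e-06]), 'contact_force': array([-0.05972509, -0.06051338,  0.73158213]), 'moment': array([-0.02524153,  0.00249293,  0.01053012]), 'gripper_force': 0.0, 'width': 0.0853969634843943}
top {'intrinsics': array([[424.94164844,   0.        , 315.42215776],
       [  0.        , 424.94164844, 194.70883464],
       [  0.        ,   0.        ,   1.        ]]), 'dist': array([-0.08991964,  0.        ,  0.        ,  0.        ,  0.        ]), 'R': array([[-0.01540533, -0.99976332, -0.01536146],
       [-0.99643806,  0.01662437, -0.08267297],
       [ 0.08290878,  0.01403
[... 431 characters left out ...]
,
       [-0.59601529, -0.07460831, -0.79949945]]), 't': array([ 0.07617419, -0.38053492,  1.55466512])}
{'intrinsics': array([[356.52485278,   0.        , 318.46200314],
       [  0.        , 356.52485278, 204.20725862],
       [  0.        ,   0.        ,   1.        ]]), 'dist': array([0.0216169, 0.       , 0.       , 0.       , 0.       ]), 'hand_eye': array([[-1.10213610e-04, -9.55682689e-01, -2.94398685e-01,
         7.49805904e-02],
       [ 9.99999907e-01,  1.72896980e-05, -4.30494671e-04,
        -2.07730162e-04],
       [ 4.16506369e-04, -2.94398705e-01,  9.55682598e-01,
        -6.94811565e-02],
       [ 0.00000000e+00,  0.00000000e+00,  0.00000000e+00,
         1.00000000e+00]])}
```

View pics/top0.png

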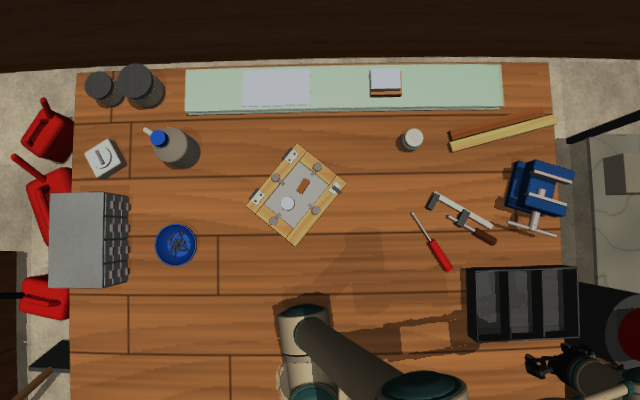

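View pics/scene0.png

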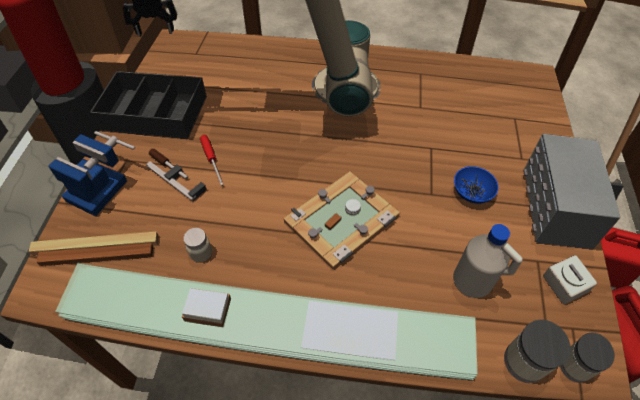

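The top view shows the door with corners at about (298,144), (346,185), (296,245) and (247,207). The hinges are on the upper-left long rail and the latch plate is near (338,187). I'll measure it on a crop.

```bash
cat > h.py <<'E'
import numpy as np,cv2
from rig import imaging
from scipy.spatial.transform import Rotation as R
def q2m(q): return R.from_quat([q[1],q[2],q[3],q[0]]).as_matrix()
def cam(name,s=None):
    c=imaging.calibration(name)
    if name!="wrist": return c,c["R"].T,-c["R"].T@c["t"]
    T=np.eye(4);T[:3,:3]=q2m(s["ee_rot"]);T[:3,3]=s["position"];T=T@c["hand_eye"]
    return c,T[:3,:3],T[:3,3]
def ray(name,uv,z,s=None):
    c,Rw,o=cam(name,s)
    p=cv2.undistortPoints(np.array(uv,float).reshape(-1,1,2),c["intrinsics"],c["dist"]).reshape(-1,2)
    d=np.c_[p,np.ones(len(p))]@Rw.T
    return o+d*((z-o[2])/d[:,2])[:,None]
def proj(name,X,s=None):
    c,Rw,o=cam(name,s)
    Xc=(np.asarray(X,float)-o)@Rw
    return cv2.projectPoints(Xc,np.zeros(3),np.zeros(3),c["intrinsics"],c["dist"])[0].reshape(-1,2)
E
python3 - <<'E'
import numpy as np,cv2
from h import *
p=np.load("top0.npz")["p"]
cv2.imwrite("pics/topc.png",cv2.resize(p[135:255,235:355][:,:,::-1],None,fx=5,fy=5,interpolation=cv2.INTER_CUBIC))
E
```

```text
(no output)
```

View pics/topc.png

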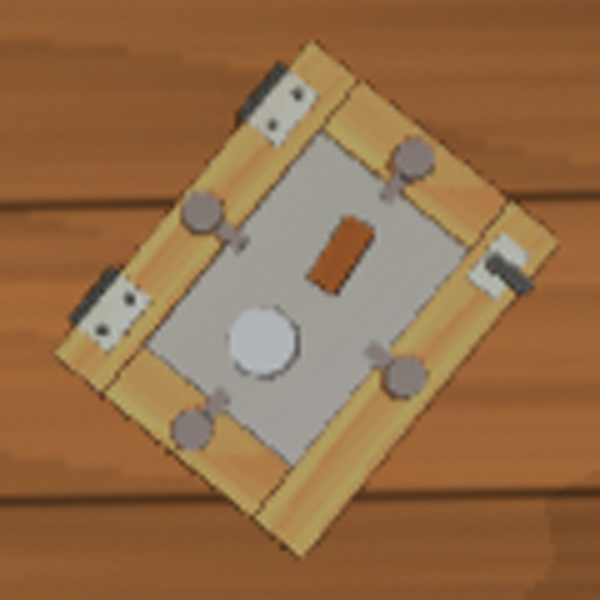

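Run:
```python
from h import *
from rig import readout
s=readout.get_state();M=q2m(s["ee_rot"]);print(M.round(4))
uv=(np.array([[202,211],[405,377],[414,159],[192,430]])+.5)/5-.5+[235,135]
P=ray("top",uv,.0435);print(P.round(4))
y=P[0]-P[1];x=P[2]-P[3];print(np.linalg.norm(x),np.linalg.norm(y),np.degrees(np.arctan2(x[1],x[0])),np.degrees(np.arctan2(y[1],y[0]))-90, P.mean(0),(P[0]+P[1])/2)
t=P[0].copy();t[2]=.20
print("to hinge dp",((t-s["position"])@M/.2).round(3))
```

```text
[[ 9.721e-01  2.346e-01 -2.000e-04]
 [ 2.346e-01 -9.721e-01  1.700e-03]
 [ 2.000e-04 -1.700e-03 -1.000e+00]]
[[ 0.5922  0.1041  0.0435]
 [ 0.4944 -0.0117  0.0435]
 [ 0.6203 -0.0188  0.0435]
 [ 0.4659  0.1109  0.0435]]
0.20158971876093917 0.15157465133813364 -40.033323532828035 -40.18078291774152 [0.54320302 0.04613482 0.0435    ] [0.54329492 0.04624131 0.0435    ]
to hinge dp [ 3.    -2.684  0.521]
```

Request:
{"fn": "servo_tool", "kwargs": {
  "moves": [
    {"dp":[0.18,-0.16,0],"delta_rot":[0,0,0],"fingers":0},
    {"dp":[0.18,-0.16,0],"delta_rot":[0,0,0],"fingers":0},
    {"dp":[0.18,-0.16,0],"delta_rot":[0,0,0],"fingers":0},
    {"dp":[0.18,-0.16,0],"delta_rot":[0,0,0],"fingers":0},
    {"dp":[0.18,-0.16,0],"delta_rot":[0,0,0],"fingers":0}
  ]
}}

```text
clock: 0.6
position: [0.2729, -0.3594, 0.3036]
ee_rot: [-0.0, 0.993, 0.118, 0.0]
contact_force: [1.2, -1.3, -0.0]
width: 0.0124
gripper_force: 0.0
```

Request:
{"fn": "servo_tool", "kwargs": {
  "moves": [
    {"dp":[0.18,-0.16,0],"delta_rot":[0,0,0],"fingers":0},
    {"dp":[0.18,-0.16,0],"delta_rot":[0,0,0],"fingers":0},
    {"dp":[0.18,-0.16,0],"delta_rot":[0,0,0],"fingers":0},
    {"dp":[0.18,-0.16,0],"delta_rot":[0,0,0],"fingers":0},
    {"dp":[0.18,-0.16,0],"delta_rot":[0,0,0],"fingers":0}
  ]
}}

```text
clock: 1.1
position: [0.4103, -0.1615, 0.3038]
ee_rot: [0.0, 0.993, 0.118, 0.0]
contact_force: [0.7, -0.3, 0.6]
width: -0.0
gripper_force: 0.0
```

Request:
{"fn": "servo_tool", "kwargs": {
  "moves": [
    {"dp":[0.18,-0.16,0],"delta_rot":[0,0,0],"fingers":0},
    {"dp":[0.18,-0.16,0],"delta_rot":[0,0,0],"fingers":0},
    {"dp":[0,0,0],"delta_rot":[0,0,0],"fingers":0},
    {"dp":[0,0,0],"delta_rot":[0,0,0],"fingers":0}
  ]
}}

```text
clock: 1.5
position: [0.4647, -0.0834, 0.3034]
ee_rot: [0.0, 0.993, 0.12, -0.001]
contact_force: [-0.1, 0.1, 1.0]
width: 0.0002
gripper_force: 0.0
```

Run:
```python
from h import *
from rig import readout
s=readout.get_state();p,d=imaging.get_image("wrist");np.savez("w1.npz",p=p,d=d)
print(s["clock"],s["position"],s["ee_rot"],s["width"],s["contact_force"],s["qd"].round(3))
P=np.array([[.5922,.1041,.0435],[.4944,-.0117,.0435],[.6203,-.0188,.0435],[.4659,.1109,.0435]])
uv=proj("wrist",P,s);print(uv)
q=p[:,:,::-1].copy()
for u in uv: cv2.circle(q,tuple(int(v) for v in u),3,(0,0,255),-1)
cv2.imwrite("pics/w1.png",q)
```

```text
1.5 [ 0.46474495 -0.08340473  0.30336865] [ 7.21183443e-05  9.92806745e-01  1.19725232e-01 -7.94717466e-04] 0.00022991129968853667 [-0.11564349  0.06778249  1.03169099] [-0.049 -0.012  0.01  -0.012  0.001  0.   ]
[[127.39895928 -31.07016249]
 [249.67615203 127.39892471]
 [286.64180774 -26.94727804]
 [108.96612615 125.24485687]]
```

View pics/w1.png

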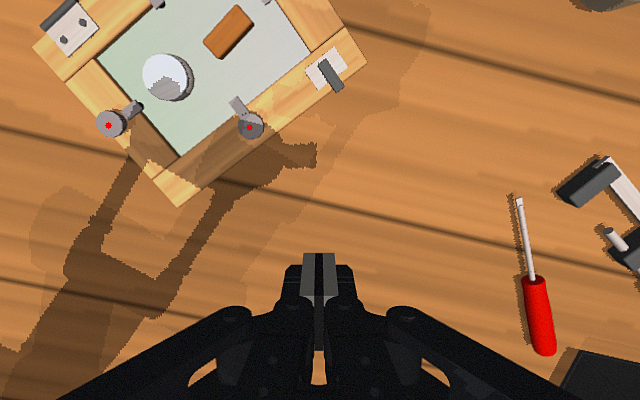

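The wrist view matches the top-view estimate: the predicted dots sit on the far head (109,125) and the latch head (250,128).

Request:
{"fn": "servo_tool", "kwargs": {
  "moves": [
    {"dp":[0.14,-0.126,0.127],"delta_rot":[0,0,0],"fingers":0},
    {"dp":[0.14,-0.126,0.127],"delta_rot":[0,0,0],"fingers":0},
    {"dp":[0.14,-0.126,0.127],"delta_rot":[0,0,0],"fingers":0},
    {"dp":[0.14,-0.126,0.127],"delta_rot":[0,0,0],"fingers":0},
    {"dp":[0.14,-0.126,0.127],"delta_rot":[0,0,0],"fingers":0}
  ]
}}

```text
clock: 2.05
position: [0.5717, 0.0698, 0.176]
ee_rot: [0.0, 0.993, 0.117, -0.0]
contact_force: [0.5, -1.0, 0.6]
width: 0.0004
gripper_force: 0.0
```

Request:
{"fn": "servo_tool", "kwargs": {
  "moves": [
    {"dp":[0.14,-0.126,0.127],"delta_rot":[0,0,0],"fingers":0},
    {"dp":[0,0,0],"delta_rot":[0,0,0],"fingers":0},
    {"dp":[0,0,0],"delta_rot":[0,0,0],"fingers":0},
    {"dp":[0,0,0],"delta_rot":[0,0,0],"fingers":0}
  ]
}}

```text
clock: 2.45
position: [0.5923, 0.1, 0.1521]
ee_rot: [0.0, 0.993, 0.117, 0.0]
contact_force: [0.3, -0.0, 0.4]
width: 0.0001
gripper_force: 0.0
```

```bash
cat > go.py <<'E'
import sys
from h import *
from rig import readout
P=np.array([[.5922,.1041],[.4944,-.0117],[.6203,-.0188],[.4659,.1109]])
s=readout.get_state();M=q2m(s["ee_rot"])
t=np.r_[P[int(sys.argv[1])],float(sys.argv[2])]
print(s["clock"],s["position"].round(4),M[:,2].round(4),s["contact_force"].round(2),"dp",((t-s["position"])@M/.2).round(4))
E
python3 go.py 0 .125
```

```text
2.45 [0.5923 0.1    0.1521] [ 1.e-04 -8.e-04 -1.e+00] [ 0.3  -0.03  0.4 ] dp [ 0.0041 -0.02    0.1357]
```

Request:
{"fn": "servo_tool", "kwargs": {
  "moves": [
    {"dp":[0.004,-0.02,0.07],"delta_rot":[0,0,0],"fingers":0},
    {"dp":[0,0,0.065],"delta_rot":[0,0,0],"fingers":0},
    {"dp":[0,0,0],"delta_rot":[0,0,0],"fingers":0},
    {"dp":[0,0,0],"delta_rot":[0,0,0],"fingers":0}
  ]
}}

```text
clock: 2.85
position: [0.5922, 0.1053, 0.1248]
ee_rot: [0.0, 0.993, 0.118, -0.0]
contact_force: [0.8, 1.1, 0.4]
width: 0.0004
gripper_force: 0.0
```

```bash
python3 go.py 0 .120
python3 - <<'E'
from h import *
p,d=imaging.get_image("wrist");cv2.imwrite("pics/w2.png",p[:,:,::-1])
E
```

```text
2.85 [0.5922 0.1053 0.1248] [-1.e-04 -3.e-04 -1.e+00] [0.83 1.06 0.38] dp [-0.0013  0.0057  0.0239]
```

View pics/w2.png

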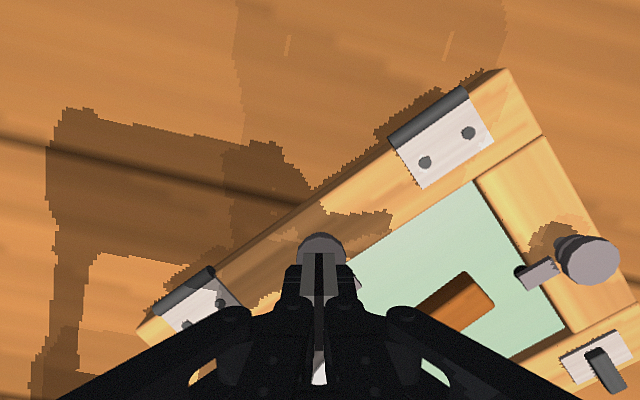

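The shut tips at (319,255) are over the hinge head at (321,245), so I can press down.

Request:
{"fn": "servo_tool", "kwargs": {
  "moves": [
    {"dp":[0,0.003,0.02],"delta_rot":[0,0,0],"fingers":0},
    {"dp":[0,0,0.02],"delta_rot":[0,0,0],"fingers":0},
    {"dp":[0,0,0.015],"delta_rot":[0,0,0],"fingers":0},
    {"dp":[0,0,0],"delta_rot":[0,0,0],"fingers":0}
  ]
}}

```text
clock: 3.3
position: [0.5927, 0.1055, 0.1135]
ee_rot: [0.0, 0.993, 0.118, 0.0]
contact_force: [0.0, -0.7, 2.3]
width: 0.0002
gripper_force: 1.4
```

Request:
{"fn": "servo_tool", "kwargs": {
  "moves": [
    {"dp":[0,0,0.01],"delta_rot":[0,0,0],"fingers":0},
    {"dp":[0,0,0.01],"delta_rot":[0,0,0],"fingers":0},
    {"dp":[0,0,0],"delta_rot":[0,0,0],"fingers":0}
  ]
}}

```text
clock: 3.6
position: [0.5927, 0.1055, 0.1095]
ee_rot: [0.0, 0.993, 0.118, 0.0]
contact_force: [-0.3, -0.4, 3.2]
width: -0.0002
gripper_force: 1.8
```

Request:
{"fn": "servo_tool", "kwargs": {
  "moves": [
    {"dp":[0,0,0.01],"delta_rot":[0,0,0],"fingers":0},
    {"dp":[0,0,0.01],"delta_rot":[0,0,0],"fingers":0},
    {"dp":[0,0,0],"delta_rot":[0,0,0],"fingers":0}
  ]
}}

```text
clock: 3.9
position: [0.5927, 0.1054, 0.1053]
ee_rot: [0.0, 0.993, 0.118, 0.0]
contact_force: [-0.8, -1.0, 3.2]
width: -0.0
gripper_force: 1.7
```

Request:
{"fn": "servo_tool", "kwargs": {
  "moves": [
    {"dp":[0,0,0.01],"delta_rot":[0,0,0],"fingers":0},
    {"dp":[0,0,0],"delta_rot":[0,0,0],"fingers":0},
    {"dp":[0,0,0],"delta_rot":[0,0,0],"fingers":0}
  ]
}}

```text
clock: 4.2
position: [0.5927, 0.1054, 0.1039]
ee_rot: [0.0, 0.993, 0.118, 0.0]
contact_force: [-0.9, -1.1, 6.9]
width: -0.0003
gripper_force: 3.4
```

Request:
{"fn": "servo_tool", "kwargs": {
  "moves": [
    {"dp":[0,0,0.008],"delta_rot":[0,0,0],"fingers":0},
    {"dp":[0,0,0],"delta_rot":[0,0,0],"fingers":0},
    {"dp":[0,0,0],"delta_rot":[0,0,0],"fingers":0}
  ]
}}

```text
clock: 4.5
position: [0.5927, 0.1055, 0.1028]
ee_rot: [0.0, 0.993, 0.118, 0.0]
contact_force: [-1.3, -0.5, 9.2]
width: -0.0003
gripper_force: 4.7
```

Request:
{"fn": "servo_tool", "kwargs": {
  "moves": [
    {"dp":[0,0,-0.04],"delta_rot":[0,0,0],"fingers":0},
    {"dp":[0,0,-0.08],"delta_rot":[0,0,0],"fingers":0},
    {"dp":[0,0,-0.1],"delta_rot":[0,0,0],"fingers":0},
    {"dp":[0,0,0],"delta_rot":[0,0,0],"fingers":0}
  ]
}}

```text
clock: 4.9
position: [0.5938, 0.1059, 0.1477]
ee_rot: [-0.0, 0.993, 0.118, 0.002]
contact_force: [-0.2, -0.5, -0.6]
width: -0.0001
gripper_force: 0.0
```

```bash
python3 go.py 1 .145
```

```text
4.9 [0.5938 0.1059 0.1477] [ 4.1e-03  7.0e-04 -1.0e+00] [-0.21 -0.49 -0.57] dp [-0.6211  0.4551  0.0111]
```

Request:
{"fn": "servo_tool", "kwargs": {
  "moves": [
    {"dp":[-0.155,0.114,0],"delta_rot":[0,0,0],"fingers":0},
    {"dp":[-0.155,0.114,0],"delta_rot":[0,0,0],"fingers":0},
    {"dp":[-0.155,0.114,0],"delta_rot":[0,0,0],"fingers":0},
    {"dp":[-0.155,0.114,0],"delta_rot":[0,0,0],"fingers":0},
    {"dp":[0,0,0],"delta_rot":[0,0,0],"fingers":0}
  ]
}}

```text
clock: 5.4
position: [0.489, -0.014, 0.1444]
ee_rot: [-0.0, 0.993, 0.117, -0.003]
contact_force: [0.2, 0.7, -0.8]
width: -0.0001
gripper_force: 0.0
```

Request:
{"fn": "servo_tool", "kwargs": {
  "moves": [
    {"dp":[0,0,0],"delta_rot":[0,0,0],"fingers":0},
    {"dp":[0,0,0],"delta_rot":[0,0,0],"fingers":0}
  ]
}}

```text
clock: 5.6
position: [0.4942, -0.0118, 0.1456]
ee_rot: [-0.0, 0.993, 0.118, 0.0]
contact_force: [-0.5, 1.1, -0.5]
width: -0.0004
gripper_force: 0.0
```

```bash
python3 go.py 1 .120
```

```text
5.6 [ 0.4942 -0.0118  0.1456] [ 5.e-04  4.e-04 -1.e+00] [-0.47  1.12 -0.52] dp [ 0.0011 -0.      0.1278]
```

Request:
{"fn": "servo_tool", "kwargs": {
  "moves": [
    {"dp":[0,0,0.07],"delta_rot":[0,0,0],"fingers":0},
    {"dp":[0,0,0.06],"delta_rot":[0,0,0],"fingers":0},
    {"dp":[0,0,0],"delta_rot":[0,0,0],"fingers":0},
    {"dp":[0,0,0],"delta_rot":[0,0,0],"fingers":0}
  ]
}}

```text
clock: 6.0
position: [0.4941, -0.0115, 0.1197]
ee_rot: [-0.0, 0.993, 0.119, -0.0]
contact_force: [0.4, -0.1, -0.5]
width: 0.0001
gripper_force: 0.0
```

Request:
{"fn": "servo_tool", "kwargs": {
  "moves": [
    {"dp":[0,0,0.015],"delta_rot":[0,0,0],"fingers":0},
    {"dp":[0,0,0.01],"delta_rot":[0,0,0],"fingers":0},
    {"dp":[0,0,0.01],"delta_rot":[0,0,0],"fingers":0},
    {"dp":[0,0,0.01],"delta_rot":[0,0,0],"fingers":0},
    {"dp":[0,0,0],"delta_rot":[0,0,0],"fingers":0}
  ]
}}

```text
clock: 6.5
position: [0.494, -0.0121, 0.1112]
ee_rot: [-0.0, 0.993, 0.118, 0.001]
contact_force: [1.2, 2.6, 2.6]
width: 0.0001
gripper_force: 1.8
```

Request:
{"fn": "servo_tool", "kwargs": {
  "moves": [
    {"dp":[0,0,0.01],"delta_rot":[0,0,0],"fingers":0},
    {"dp":[0,0,0.01],"delta_rot":[0,0,0],"fingers":0},
    {"dp":[0,0,0.01],"delta_rot":[0,0,0],"fingers":0},
    {"dp":[0,0,0],"delta_rot":[0,0,0],"fingers":0},
    {"dp":[0,0,0],"delta_rot":[0,0,0],"fingers":0}
  ]
}}

```text
clock: 7.0
position: [0.4939, -0.0122, 0.105]
ee_rot: [0.0, 0.993, 0.118, 0.0]
contact_force: [1.9, 2.1, 3.8]
width: -0.0001
gripper_force: 2.0
```

Request:
{"fn": "servo_tool", "kwargs": {
  "moves": [
    {"dp":[0,0,0.006],"delta_rot":[0,0,0],"fingers":0},
    {"dp":[0,0,0],"delta_rot":[0,0,0],"fingers":0},
    {"dp":[0,0,0],"delta_rot":[0,0,0],"fingers":0}
  ]
}}

```text
clock: 7.3
position: [0.4939, -0.0122, 0.104]
ee_rot: [0.0, 0.993, 0.118, 0.001]
contact_force: [1.1, 2.6, 6.5]
width: 0.0002
gripper_force: 3.2
```

Request:
{"fn": "servo_tool", "kwargs": {
  "moves": [
    {"dp":[0,0,0.007],"delta_rot":[0,0,0],"fingers":0},
    {"dp":[0,0,0],"delta_rot":[0,0,0],"fingers":0},
    {"dp":[0,0,0],"delta_rot":[0,0,0],"fingers":0}
  ]
}}

```text
clock: 7.6
position: [0.4939, -0.0122, 0.1029]
ee_rot: [0.0, 0.993, 0.118, 0.001]
contact_force: [1.0, 3.0, 9.6]
width: 0.0001
gripper_force: 4.5
```

Request:
{"fn": "servo_tool", "kwargs": {
  "moves": [
    {"dp":[0,0,-0.04],"delta_rot":[0,0,0],"fingers":0},
    {"dp":[0,0,-0.08],"delta_rot":[0,0,0],"fingers":0},
    {"dp":[0,0,-0.1],"delta_rot":[0,0,0],"fingers":0},
    {"dp":[0,0,0],"delta_rot":[0,0,0],"fingers":0},
    {"dp":[0,0,0],"delta_rot":[0,0,0],"fingers":0}
  ]
}}

```text
clock: 8.1
position: [0.4926, -0.0125, 0.1458]
ee_rot: [0.0, 0.993, 0.118, -0.001]
contact_force: [-0.9, 0.0, 0.9]
width: 0.0003
gripper_force: 0.0
```

```bash
python3 go.py 2 .145
python3 - <<'E'
from h import *
p,d=imaging.get_image("scene");cv2.imwrite("pics/s2.png",cv2.resize(p[160:280,270:420][:,:,::-1],None,fx=5,fy=5,interpolation=cv2.INTER_CUBIC))
E
```

```text
8.1 [ 0.4926 -0.0125  0.1458] [-1.5e-03 -6.0e-04 -1.0e+00] [-0.88  0.04  0.92] dp [0.6133 0.1807 0.0032]
```

View pics/s2.png

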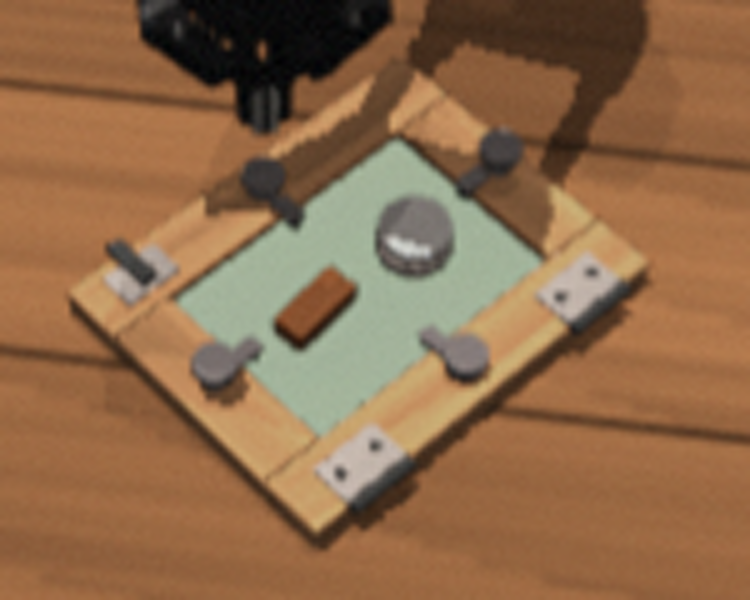

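In the scene crop, the hinge clip (465,357) and the latch clip (263,178) sit low. The near clip (215,365) is still up, and nothing has shifted. I'll go to the near clip.

Request:
{"fn": "servo_tool", "kwargs": {
  "moves": [
    {"dp":[0.153,0.045,0],"delta_rot":[0,0,0],"fingers":0},
    {"dp":[0.153,0.045,0],"delta_rot":[0,0,0],"fingers":0},
    {"dp":[0.153,0.045,0],"delta_rot":[0,0,0],"fingers":0},
    {"dp":[0.153,0.045,0],"delta_rot":[0,0,0],"fingers":0},
    {"dp":[0,0,0],"delta_rot":[0,0,0],"fingers":0}
  ]
}}

```text
clock: 8.65
position: [0.6245, -0.0192, 0.1446]
ee_rot: [0.0, 0.993, 0.118, 0.001]
contact_force: [0.6, 0.2, 1.3]
width: 0.0001
gripper_force: 0.0
```

Request:
{"fn": "servo_tool", "kwargs": {
  "moves": [
    {"dp":[0,0,0],"delta_rot":[0,0,0],"fingers":0},
    {"dp":[0,0,0],"delta_rot":[0,0,0],"fingers":0},
    {"dp":[0,0,0],"delta_rot":[0,0,0],"fingers":0}
  ]
}}

```text
clock: 8.95
position: [0.6193, -0.0184, 0.1458]
ee_rot: [-0.0, 0.993, 0.118, -0.001]
contact_force: [0.4, 1.6, -0.2]
width: 0.0001
gripper_force: 0.0
```

```bash
python3 go.py 2 .120
```

```text
8.95 [ 0.6193 -0.0184  0.1458] [-2.3e-03  1.0e-04 -1.0e+00] [ 0.43  1.64 -0.17] dp [0.0046 0.0033 0.1288]
```

Request:
{"fn": "servo_tool", "kwargs": {
  "moves": [
    {"dp":[0.003,0.003,0.07],"delta_rot":[0,0,0],"fingers":0},
    {"dp":[0,0,0.06],"delta_rot":[0,0,0],"fingers":0},
    {"dp":[0,0,0],"delta_rot":[0,0,0],"fingers":0},
    {"dp":[0,0,0],"delta_rot":[0,0,0],"fingers":0}
  ]
}}

```text
clock: 9.35
position: [0.621, -0.0189, 0.1194]
ee_rot: [-0.0, 0.993, 0.118, -0.001]
contact_force: [0.3, 0.1, 0.3]
width: 0.0001
gripper_force: 0.0
```

Request:
{"fn": "servo_tool", "kwargs": {
  "moves": [
    {"dp":[0,0,0.015],"delta_rot":[0,0,0],"fingers":0},
    {"dp":[0,0,0.01],"delta_rot":[0,0,0],"fingers":0},
    {"dp":[0,0,0.01],"delta_rot":[0,0,0],"fingers":0},
    {"dp":[0,0,0.01],"delta_rot":[0,0,0],"fingers":0},
    {"dp":[0,0,0],"delta_rot":[0,0,0],"fingers":0}
  ]
}}

```text
clock: 9.85
position: [0.6218, -0.019, 0.1116]
ee_rot: [0.0, 0.993, 0.118, 0.0]
contact_force: [-0.4, -0.5, 2.8]
width: -0.0001
gripper_force: 1.8
```

Request:
{"fn": "servo_tool", "kwargs": {
  "moves": [
    {"dp":[0,0,0.01],"delta_rot":[0,0,0],"fingers":0},
    {"dp":[0,0,0.01],"delta_rot":[0,0,0],"fingers":0},
    {"dp":[0,0,0.01],"delta_rot":[0,0,0],"fingers":0},
    {"dp":[0,0,0],"delta_rot":[0,0,0],"fingers":0},
    {"dp":[0,0,0],"delta_rot":[0,0,0],"fingers":0}
  ]
}}

```text
clock: 10.35
position: [0.6218, -0.019, 0.1052]
ee_rot: [0.0, 0.993, 0.118, 0.0]
contact_force: [0.9, 0.2, 3.5]
width: 0.0
gripper_force: 1.7
```

Request:
{"fn": "servo_tool", "kwargs": {
  "moves": [
    {"dp":[0,0,0.006],"delta_rot":[0,0,0],"fingers":0},
    {"dp":[0,0,0],"delta_rot":[0,0,0],"fingers":0},
    {"dp":[0,0,0.006],"delta_rot":[0,0,0],"fingers":0},
    {"dp":[0,0,0],"delta_rot":[0,0,0],"fingers":0},
    {"dp":[0,0,0],"delta_rot":[0,0,0],"fingers":0}
  ]
}}

```text
clock: 10.85
position: [0.6218, -0.019, 0.1036]
ee_rot: [0.0, 0.993, 0.118, 0.0]
contact_force: [-0.8, 0.3, 7.0]
width: 0.0
gripper_force: 3.7
```

Request:
{"fn": "servo_tool", "kwargs": {
  "moves": [
    {"dp":[0,0,0.007],"delta_rot":[0,0,0],"fingers":0},
    {"dp":[0,0,0],"delta_rot":[0,0,0],"fingers":0},
    {"dp":[0,0,0],"delta_rot":[0,0,0],"fingers":0}
  ]
}}

```text
clock: 11.15
position: [0.6218, -0.019, 0.1026]
ee_rot: [0.0, 0.993, 0.118, 0.001]
contact_force: [-0.8, 0.3, 9.1]
width: 0.0002
gripper_force: 4.9
```

Request:
{"fn": "servo_tool", "kwargs": {
  "moves": [
    {"dp":[0,0,-0.04],"delta_rot":[0,0,0],"fingers":0},
    {"dp":[0,0,-0.08],"delta_rot":[0,0,0],"fingers":0},
    {"dp":[0,0,-0.1],"delta_rot":[0,0,0],"fingers":0},
    {"dp":[0,0,0],"delta_rot":[0,0,0],"fingers":0},
    {"dp":[0,0,0],"delta_rot":[0,0,0],"fingers":0}
  ]
}}

```text
clock: 11.65
position: [0.6212, -0.0189, 0.145]
ee_rot: [-0.0, 0.993, 0.118, -0.0]
contact_force: [-0.9, 0.4, -0.4]
width: 0.0002
gripper_force: 0.0
```

```bash
python3 go.py 3 .145
```

```text
11.65 [ 0.6212 -0.0189  0.145 ] [-7.e-04 -0.e+00 -1.e+00] [-0.86  0.42 -0.4 ] dp [-6.025e-01 -8.130e-01  3.000e-04]
```

Request:
{"fn": "servo_tool", "kwargs": {
  "moves": [
    {"dp":[-0.12,-0.163,0],"delta_rot":[0,0,0],"fingers":0},
    {"dp":[-0.12,-0.163,0],"delta_rot":[0,0,0],"fingers":0},
    {"dp":[-0.12,-0.163,0],"delta_rot":[0,0,0],"fingers":0},
    {"dp":[-0.12,-0.163,0],"delta_rot":[0,0,0],"fingers":0},
    {"dp":[-0.12,-0.163,0],"delta_rot":[0,0,0],"fingers":0}
  ]
}}

```text
clock: 12.15
position: [0.4643, 0.112, 0.144]
ee_rot: [-0.0, 0.993, 0.118, -0.002]
contact_force: [-0.7, -0.3, 0.9]
width: -0.0001
gripper_force: 0.0
```

Request:
{"fn": "servo_tool", "kwargs": {
  "moves": [
    {"dp":[0,0,0],"delta_rot":[0,0,0],"fingers":0},
    {"dp":[0,0,0],"delta_rot":[0,0,0],"fingers":0},
    {"dp":[0,0,0],"delta_rot":[0,0,0],"fingers":0},
    {"dp":[0,0,0],"delta_rot":[0,0,0],"fingers":0}
  ]
}}

```text
clock: 12.55
position: [0.4678, 0.1107, 0.1452]
ee_rot: [0.0, 0.993, 0.118, 0.0]
contact_force: [-0.7, 0.1, 0.2]
width: -0.0003
gripper_force: 0.0
```

```bash
python3 go.py 3 .120
```

```text
12.55 [0.4678 0.1107 0.1452] [ 3.e-04 -3.e-04 -1.e+00] [-0.68  0.12  0.17] dp [-0.009  -0.003   0.1258]
```

Request:
{"fn": "servo_tool", "kwargs": {
  "moves": [
    {"dp":[-0.008,-0.003,0.07],"delta_rot":[0,0,0],"fingers":0},
    {"dp":[0,0,0.06],"delta_rot":[0,0,0],"fingers":0},
    {"dp":[0,0,0],"delta_rot":[0,0,0],"fingers":0},
    {"dp":[0,0,0],"delta_rot":[0,0,0],"fingers":0}
  ]
}}

```text
clock: 12.95
position: [0.4656, 0.1111, 0.1193]
ee_rot: [0.0, 0.993, 0.118, -0.0]
contact_force: [-0.8, 0.4, 0.2]
width: 0.0001
gripper_force: 0.0
```

Request:
{"fn": "servo_tool", "kwargs": {
  "moves": [
    {"dp":[0,0,0.015],"delta_rot":[0,0,0],"fingers":0},
    {"dp":[0,0,0.01],"delta_rot":[0,0,0],"fingers":0},
    {"dp":[0,0,0.01],"delta_rot":[0,0,0],"fingers":0},
    {"dp":[0,0,0.01],"delta_rot":[0,0,0],"fingers":0},
    {"dp":[0,0,0],"delta_rot":[0,0,0],"fingers":0}
  ]
}}

```text
clock: 13.45
position: [0.4658, 0.1115, 0.1108]
ee_rot: [0.0, 0.993, 0.118, 0.001]
contact_force: [1.5, -0.9, 3.1]
width: 0.0003
gripper_force: 1.8
```

Request:
{"fn": "servo_tool", "kwargs": {
  "moves": [
    {"dp":[0,0,0.01],"delta_rot":[0,0,0],"fingers":0},
    {"dp":[0,0,0.01],"delta_rot":[0,0,0],"fingers":0},
    {"dp":[0,0,0.01],"delta_rot":[0,0,0],"fingers":0},
    {"dp":[0,0,0],"delta_rot":[0,0,0],"fingers":0},
    {"dp":[0,0,0],"delta_rot":[0,0,0],"fingers":0}
  ]
}}

```text
clock: 13.95
position: [0.4657, 0.1115, 0.1046]
ee_rot: [0.0, 0.993, 0.118, 0.001]
contact_force: [3.4, -2.7, 5.0]
width: -0.0001
gripper_force: 2.4
```

Request:
{"fn": "servo_tool", "kwargs": {
  "moves": [
    {"dp":[0.001,0.002,0.006],"delta_rot":[0,0,0],"fingers":0},
    {"dp":[0,0,0],"delta_rot":[0,0,0],"fingers":0},
    {"dp":[0,0,0],"delta_rot":[0,0,0],"fingers":0}
  ]
}}

```text
clock: 14.25
position: [0.4658, 0.1115, 0.1037]
ee_rot: [-0.0, 0.993, 0.118, 0.001]
contact_force: [1.8, -0.4, 7.4]
width: -0.0001
gripper_force: 3.6
```

Request:
{"fn": "servo_tool", "kwargs": {
  "moves": [
    {"dp":[0,0,0.007],"delta_rot":[0,0,0],"fingers":0},
    {"dp":[0,0,0],"delta_rot":[0,0,0],"fingers":0},
    {"dp":[0,0,0],"delta_rot":[0,0,0],"fingers":0}
  ]
}}

```text
clock: 14.55
position: [0.4657, 0.1115, 0.1026]
ee_rot: [-0.0, 0.993, 0.118, 0.001]
contact_force: [1.0, -0.2, 9.8]
width: 0.0001
gripper_force: 5.0
```

Request:
{"fn": "servo_tool", "kwargs": {
  "moves": [
    {"dp":[0,0,-0.04],"delta_rot":[0,0,0],"fingers":0},
    {"dp":[0,0,-0.08],"delta_rot":[0,0,0],"fingers":0},
    {"dp":[0,0,-0.2],"delta_rot":[0,0,0],"fingers":0},
    {"dp":[0,0,-0.2],"delta_rot":[0,0,0],"fingers":0},
    {"dp":[-0.2,0,-0.1],"delta_rot":[0,0,0],"fingers":0}
  ]
}}

```text
clock: 15.05
position: [0.4307, 0.1027, 0.2286]
ee_rot: [-0.0, 0.993, 0.118, 0.004]
contact_force: [0.8, -0.6, 0.1]
width: 0.0003
gripper_force: 0.0
```

Request:
{"fn": "servo_tool", "kwargs": {
  "moves": [
    {"dp":[-0.2,0,0],"delta_rot":[0,0,0],"fingers":0},
    {"dp":[-0.2,0,0],"delta_rot":[0,0,0],"fingers":0},
    {"dp":[0,0,0],"delta_rot":[0,0,0],"fingers":0},
    {"dp":[0,0,0],"delta_rot":[0,0,0],"fingers":0}
  ]
}}

```text
clock: 15.45
position: [0.3468, 0.0833, 0.2254]
ee_rot: [-0.0, 0.993, 0.118, -0.001]
contact_force: [0.8, 0.1, -0.2]
width: 0.0001
gripper_force: 0.0
```

Run:
```python
from h import *
p,d=imaging.get_image("top");a=np.load("top0.npz")["p"]
f=lambda p,sl:cv2.resize(p[sl][:,:,::-1],None,fx=3.3,fy=3.3,interpolation=cv2.INTER_CUBIC)
sl=np.s_[135:255,235:355]
s,_=imaging.get_image("scene");b=np.load("scene0.npz")["p"];sc=np.s_[165:275,275:395]
A=np.hstack([f(a,sl),f(p,sl)]);B=np.hstack([f(b,sc),f(s,sc)])
o=np.vstack([A,B]);cv2.imwrite("pics/end.png",cv2.resize(o,None,fx=.78,fy=.78))
# depth at heads
for u in [[202,211],[405,377],[414,159],[192,430]]:
    c,r=int(u[0]/5+235),int(u[1]/5+135);print(np.median(np.load("top0.npz")["d"][r-1:r+2,c-1:c+2])-np.median(d[r-1:r+2,c-1:c+2]))
```

```text
-0.0101825
-0.007730484
-0.008764744
-0.008374453
```

View pics/end.png

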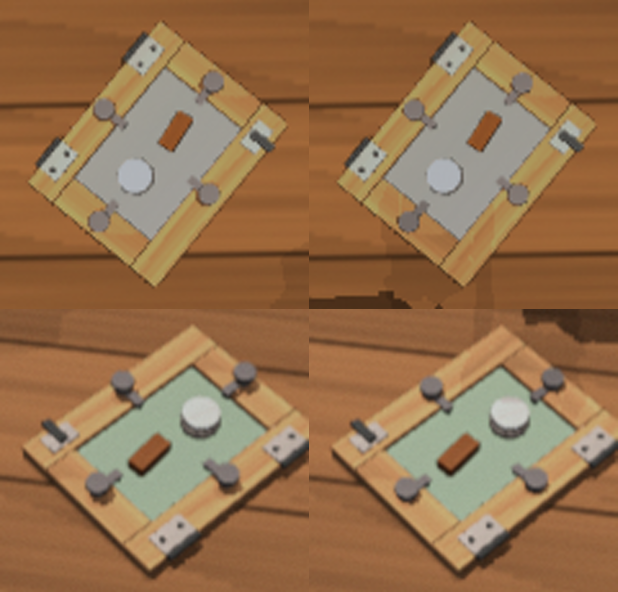

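The before/after pairs show all four heads lowered by about 8–10 mm by depth. The door, tin and block are where they started, and the forces at the end of each press match seated clips.

```bash
python3 -c "
from rig import manip
print(manip.sign_off())"
```

```text
the job is handed in; nothing more can be done
None
```

I pressed all four clips fully in, in the order asked (hinge, latch, near, far), each with about 9–10 N; the door and the tin and block on it look unmoved in the before/after pictures, and I handed the job in at about 15.5 s.

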